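# Tighten the recessed nut of a vacuum pump with a T-handled key

## Task

The square nut at the bottom of the vacuum pump's deep bore has been left loose. Take the red T-handled key out of its stand, work it gently down over the nut by feel without ramming it, and turn the nut clockwise until it is firmly snug on its seal but not overtightened. Then stand the key back upright in its stand, let go, and leave the other things where they are.

Things in the scene. Friction and masses are not known exactly. Their poses are not given: they have to be found in the camera images.
- pump: Small vacuum pump, fixed. White head block 100 x 90 (y) x 95 mm high with an upright round bore, 39.6 mm wide, floor at z = 15 mm; dark base plate; grey motor (76 mm thick, box on top to z = 94) from the head 105 mm on to +y; two brass hose barbs out to 30 mm on the -y side, 66 mm up. Origin: on the worktop, on the bore's axis.
- bore_mouth (a point): centre of the top of the bright funnel collar on the bore, 103 mm above the pump's origin: 51 mm wide there, narrowing to 39.6 mm at z = 95 mm; z up
- nut_place (a point): fixed point on the bore's axis, 29 mm above the pump's origin, where the brass nut's flat top is at rest. The nut is a square 20 mm across the flats, 13 mm high, its edges bevelled 0.5 mm over the top 2.5 mm. How its square lies is different every time and is not given (this point's axes are the pump's).
- nut (a joint): turn of the nut down to its seal, rad, growing clockwise from above; its zero says nothing of how the square lies. Starts at 0.3 to 0.6; while it turns it resists with a steady 0.3 N m (less when paused); at 1.0 it is home on the seal and turns no further by itself. It stays where it is left.
- seal (a joint): how far the nut, once home, twists the rubber seal under it clockwise, rad: 0 at rest; it begins to give at a turning moment of 0.4 N m and takes 2 N m more per rad. Firmly snug: 0.03 to 0.25 (0.46 to 0.9 N m, plus any rubbing of the key in the bore). At 0.3 (1.0 N m) the seal is ruined. It springs back to 0 when let go, and the nut stays home.
- nut_seat (a joint): how far the nut is pushed down on its spring washer, m: 0 at rest, 4 N per mm. At 0.005 (20 N) the washer is spoiled; 5 to 12 N is right. A key that is not over the square rests on the nut, its mouth at about z = 29 mm in the pump less this push, and the nut comes up into the socket when they line up.
- key: T-handled box key, 0.2 to 0.35 kg, 148 mm high, z up the shaft. Origin: centre of the mouth of its socket (lower end). Steel socket 37 mm across, 30 mm high; square hole 22 mm wide, 12 mm deep, flats along the key's x and y; 13 mm shaft; red crossbar on top, 76 (x) x 16 (y) x 24 mm, 124 to 148 mm above the origin.
- key_grip (a point): middle of the key's red crossbar, 136 mm above the key's origin; x along the bar. Turned to within about 6 degrees of the nut (every 90 degrees) the socket goes over it with 1 mm play each side; fully on, the key's origin is 17 mm above the pump's, and the nut follows after up to 12 degrees of play.
- stand: Key stand, fixed: black block 66 x 66 x 46 mm on an 86 mm plate, with a round upright well 43 mm wide, floor at z = 6 mm, and a bright funnel collar, 55 mm wide at its top (z = 54 mm). Origin: on the worktop, on the well's axis. The key starts standing upright on the well's floor.
- jar_rings: clear sample jar with a blue lid, 44 mm wide, 60 mm high; origin under its centre. To be left alone.
- bottle_oil: small white bottle with a red spout, 37 mm wide, 92 mm high; origin under its centre. To be left alone.
- dental_probe: steel dental probe lying flat, 153 mm long (y), 8 mm high; origin under its middle. To be left alone.
- bench_timer: white bench timer with a grey dial, 70 x 70 x 36 mm; origin under its centre. To be left alone.
- kidney_dish: steel kidney dish, 92 x 184 (y) x 35 mm; origin under its centre. To be left alone.
Not all that is in view belongs to the job. What is shaped like the key but blue is not meant.

How it is judged:
On the way, in this order (a step that is already met when the one before it is completed fails the run):
1. the key is down over the nut's square (its mouth below z = 21 mm in the pump, within 4 mm of the bore's axis) (z of key in the frame of pump below 0.021 m and horizontal distance between key and pump below 0.004 m), for 0.2 s.
2. with the key on it, the nut is turned firmly snug (joint nut above 0.95 and the seal twisted more than 0.03) (all of step 1 and value of joint nut above 0.95 rad and value of joint seal above 0.03 rad), for 0.1 s.
At the end, for the whole second after the job is handed in: The nut is still snug (joint nut above 0.95); the key stands in the stand's well, its mouth within 7 mm of the well's axis and below z = 10 mm (down on the floor), upright within 0.15 rad, at rest and let go (value of joint nut above 0.95 rad and horizontal distance between key and stand below 0.007 m and z of key in the frame of stand below 0.01 m and angle between key's own z axis and vertical below 0.15 rad and linear speed of key below 0.02 m/s); the robot touches nothing.
It fails at once if the nut is pushed down 5 mm or more on its spring washer (20 N) (value of joint nut_seat above 0.005 m).
It fails at once if the nut is overtightened (joint seal above 0.3) (value of joint seal above 0.3 rad).
It fails at once if the key lies over or falls (tilted more than 0.6 rad) (angle between key's own z axis and vertical above 0.6 rad).
It fails at once if the jar, the bottle, the probe, the timer or the dish is moved more than 25 mm (distance of any of jar_rings, bottle_oil, dental_probe, bench_timer, kidney_dish from where it was at the start of the episode above 0.025 m).
It also fails if it takes over 58 s, if anything falls off the work surface, if the arm or the gripper's body presses on something with over 40 N, if the wrist force passes 120 N, or if a joint passes its speed limit or range.

## Robot

A 6-joint arm with a two-finger parallel gripper is mounted at the origin on a cart in front of the work surface, level with it; the furniture and walls round the work are solid. World frame = base frame: x ahead of the robot, y to its left, z up, the work surface at z = 0. Lengths are in m, angles in rad, forces in N, time in s.
With the tool pointing down it reaches from about 0.375 to 0.9 m from the base axis. Payload 3.1 kg.
Tool frame: the origin (TCP) lies midway between the tips of the shut fingers; the grasp point (between the pads) lies 19 mm behind it; x points along the fingers, y is the direction in which the jaws open and shut, and the axes are right-handed (so a half turn about x gives the same grasp; the last joint's range is limited). The gripper opens to 87 mm and grips with 3 to 60 N. Pads are 19 mm wide; open, the fingers measure 117 mm over their backs; the gripper's body (75 mm by 190 mm) begins 51 mm behind the grasp point.
Start: joints at [-1.494, 0.527, 1.433, -0, 1.181, -0.178], TCP at [0.158, -0.605, 0.223] pointing down, gripper open.
Joint ranges: [-3.08, 3.08], [-0.75, 2.2], [0.22, 2.44], [-1.43, 4.57], [0, 2.65], [-2.85, 2.85]. Speed limits (rad/s): [2.79, 2.79, 3.14, 3.14, 3.14, 3.14].

## Interface

Orientations are given as a unit quaternion [x, y, z, w].
In Python, from rig import get_obs, imaging, robot gives the robot as it stands.
- The arm moves only by the shell command python3 -m inch 'ROWS' [FORCE]. ROWS is JSON, a list of rows, each a list of 3 entries, a list of its own where there are three numbers: the finger opening in mm, from 0 to 87, then the shift along the tool's x, y, z in mm, then the turn, a rotation vector about the tool's x, y, z in degrees. In form: [[grip, [dx, dy, dz], [wx, wy, wz]], ...]. A call has 1 to 12 rows; each row shifts and turns the pose as measured when the row begins, along the tool's axes as they then stand; what a row does not reach is not made up. A row lasts 1/8 s, in which the tool goes at most 62.5 mm and 10.7 degrees, less where a joint would pass 70% of its speed; a pose out of reach is approached as far as the arm can. A call with a gripper value outside its range is refused whole. The fingers move at their own pace and stop on an object; FORCE is the grip in N (left out, the last holds). Time passes only in rows, so rows that do not move let the fingers close. It gives the time, the measured TCP pose, the force and the opening at its end, in the units of the state.
- get_obs(): the state, without advancing time (a new reading comes with each control period).
- imaging.camera(name): name is "side" or "top"; returns the picture (384x512x3 uint8, red, green, blue); there is no depth.
- imaging.camera_params(name): a dict with "camera_matrix" (3x3 intrinsics, pixels), "xyz" and "rotation" of the camera in the world. Camera axes: x right, y down, z forward; pixel columns grow to the right and rows downward; lengths in m; the calibration is good to about 2 mm. A picture is of the moment at which its call begins. camera_params takes no time and is no camera call.
- robot.hand_in(): hands the job in, once; it reports no verdict.
Trained networks look in the newest picture that a camera, given by its name, has taken for a name from the list of things; names that differ only in an ending like _2 or _b are one class to them, and where a whole thing is asked for, a point or a joint stands for the part that bears it (a point fixed in the world has none). Each returns a list of dicts, best first, with "confidence" (0 to 1); they miss things now and then, are a little off and sometimes report something else, mostly with a low value. They report only what shows in the picture. A call takes as long as a camera call. They do not tell look-alikes from the thing itself.
- imaging.cut_out(camera, target): "pixels" (384x512 bool, what is visible of it) and "box" ([centre column, centre row, width, height] in pixels, round what is visible of it).
- imaging.tip_of(camera, target): "pixel" ([column, row] in pixels: a listed point, or the origin of a listed thing).
The state is a dict: "time": time; "q": joint angles; "joint_velocities": joint speeds; "joint_torque": joint torques, N m; "position": TCP position; "tool_rot": TCP orientation; "ft_force": force on the tool from outside, world axes, zero at the start; "moment": the same for the moment, N m; "grip_width": finger opening in m.
Only numpy, scipy, OpenCV 4.12 (cv2) and the standard library are available. Lean on these libraries where they do the work, as an engineer would, in place of code of your own. Each camera call takes 0.05 s, during which the arm holds its last target. There are 200 camera calls.

## Working session

There is one attempt and no reset: what is moved stays moved. The work goes in short steps, Python scripts to look and compute and a shell command to move; the robot and the scene stay as the last step left them, time stands still between calls to the robot, and variables do not carry over. Pictures are saved under pics/ and viewed, about 8 in all and at most 12, crops included, and the job is handed in when it is done.

```bash
ls; mkdir -p pics; cat > h.py <<'E'
import numpy as np, cv2
from rig import get_obs, imaging, robot
from scipy.spatial.transform import Rotation as R
def P(name):
    p=imaging.camera_params(name); K=np.array(p["camera_matrix"]); r=np.array(p["rotation"],float)
    r = R.from_quat(r).as_matrix() if r.size==4 else r.reshape(3,3)
    return K,r,np.array(p["xyz"])
def onz(name,px,z):
    K,r,t=P(name); d=r@np.linalg.solve(K,[px[0],px[1],1]); return t+d*(z-t[2])/d[2]
def proj(name,X):
    K,r,t=P(name); c=K@(r.T@(np.array(X)-t)); return c[:2]/c[2]
def tri(p1,p2):
    A=[];b=[]
    for n,px in (("top",p1),("side",p2)):
        K,r,t=P(n); d=r@np.linalg.solve(K,[px[0],px[1],1]); d/=np.linalg.norm(d); M=np.eye(3)-np.outer(d,d); A.append(M); b.append(M@t)
    return np.linalg.lstsq(np.vstack(A),np.hstack(b),rcond=None)[0]
E
python3 - <<'E'
from h import *
np.set_printoptions(precision=4,suppress=True)
ims=[]
for c in("top","side"):
    im=imaging.camera(c); cv2.imwrite(f"pics/{c}0.png",im[:,:,::-1]); print(c,P(c))
    for n in ("key_grip","key","stand","pump","bore_mouth"):
        print(c,n,[(np.round(d["pixel"],1),round(d["confidence"],2)) for d in imaging.tip_of(c,n)])
print(get_obs())
E
```

```text
pics
top (array([[440.7603,   0.    , 259.1125],
       [  0.    , 440.7603, 187.8711],
       [  0.    ,   0.    ,   1.    ]]), array([[ 0.0091, -0.9938,  0.1104],
       [-0.9999, -0.0076,  0.0142],
       [-0.0133, -0.1105, -0.9938]]), array([ 0.3056, -0.0311,  1.559 ]))
top key_grip [(array([286.2, 184.6]), 0.73), (array([325.6, 173.8]), 0.72), (array([137.4, 188.4]), 0.51)]
top key [(array([319.5, 178.4]), 0.65), (array([287.4, 191.4]), 0.54), (array([153. , 194.7]), 0.48)]
top stand [(array([284.5, 191.3]), 0.71), (array([321.5, 219.4]), 0.4), (array([214.8, 180.1]), 0.33)]
top pump [(array([221.1, 182.5]), 0.82)]
top bore_mouth [(array([216.4, 179.5]), 0.63)]
side (array([[453.5068,   0.    , 254.5397],
       [  0.    , 453.5068, 192.1172],
       [  0.    ,   0.    ,   1.    ]]), array([[-0.9999, -0.016 ,  0.0027],
       [-0.0113,  0.5641, -0.8256],
       [ 0.0117, -0.8256, -0.5642]]), array([0.4687, 1.0271, 0.8203]))
side key_grip [(array([258. , 289.8]), 0.96), (array([259.4, 162.9]), 0.69), (array([241.9, 146.3]), 0.52), (array([246. , 256.9]), 0.5)]
side key [(array([259.4, 206.7]), 0.94), (array([256.4, 333.7]), 0.74), (array([240.5, 187.7]), 0.57)]
side stand [(array([255.2, 205. ]), 0.76)]
side pump [(array([243.1, 257.5]), 0.96)]
side bore_mouth [(array([246.1, 224.6]), 0.89), (array([294.5, 272. ]), 0.35)]
{'time': 0.6, 'q': array([-1.4945,  0.5275,  1.4327, -0.    ,  1.1814, -0.1785]), 'joint_velocities': array([-0.0005, -0.0023,  0.0001,  0.0004, -0.0002,  0.0013]), 'joint_torque': array([  0.0001, -43.974 , -17.6891,   0.0633,   0.0507,  -0.    ]), 'position': array([ 0.1576, -0.6048,  0.2226]), 'tool_rot': array([-0.7014, -0.0898,  0.7014, -0.0899]), 'ft_force': array([ 0.8952, -0.7857, -0.1707]), 'moment': array([-0.0158, -0.0101,  0.0076]), 'grip_width': 0.08699760121150832}
```

```bash
python3 - <<'E'
import cv2,numpy as np
a=cv2.imread("pics/top0.png")[110:260,110:390];b=cv2.imread("pics/side0.png")[100:370,150:390]
a=cv2.resize(a,None,fx=2.1,fy=2.1,interpolation=2); b=cv2.resize(b,None,fx=2.2,fy=2.2,interpolation=2)
cv2.imwrite("pics/a.png",a); cv2.imwrite("pics/b.png",b)
E
```

```text
(no output)
```

View pics/a.png

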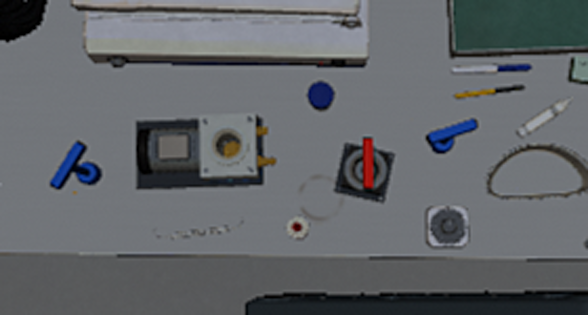

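View pics/b.png

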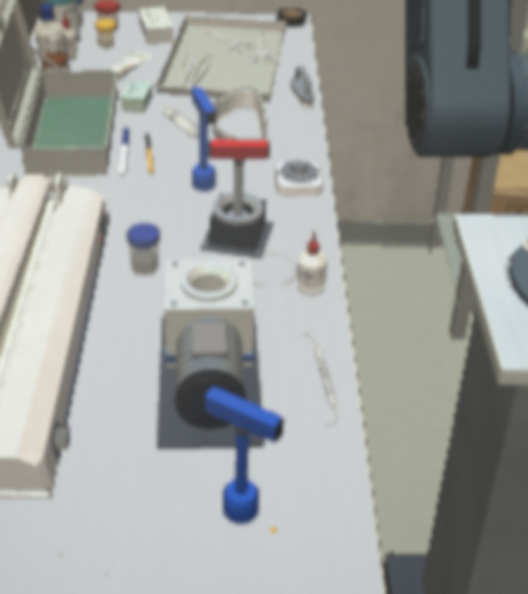

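The top picture shows the red bar at about (285,188), the bore with the brass nut visible at about (219,180), and two blue look-alikes. The side picture shows the red key in the stand at about (259,165).

```bash
python3 - <<'E'
from h import *
np.set_printoptions(precision=4,suppress=True)
m={}
for c in("top","side"):
    im=cv2.imread(f"pics/{c}0.png").astype(int); b,g,r=im[...,0],im[...,1],im[...,2]
    k=((r>110)&(g<70)&(b<80)).astype(np.uint8)
    n,l,s,ct=cv2.connectedComponentsWithStats(k); i=1+np.argmax([s[j,4] if 200<ct[j,0]<330 else 0 for j in range(1,n)])
    ys,xs=np.nonzero(l==i); pts=np.c_[xs,ys].astype(np.float32); print(c,s[i],ct[i],cv2.minAreaRect(pts)); m[c]=ct[i]
    vx=cv2.fitLine(pts,2,0,.01,.01).ravel(); 
    if c=="top":
        a=onz(c,ct[i]-vx[:2]*10,.154);e=onz(c,ct[i]+vx[:2]*10,.154); d=e-a; print("bar yaw",np.degrees(np.arctan2(d[1],d[0])))
    d=imaging.cut_out(c,"stand"); print("stand",d[0]["box"],d[0]["confidence"])
print("bar tri",tri(m["top"],m["side"]), onz("top",m["top"],.152), onz("side",m["side"],.145))
print("grip tip",tri((286.2,184.6),(259.4,162.9)))
print("stand", tri((284.5,191.3),(255.2,205)), onz("top",(284.5,191.3),0), onz("side",(255.2,205),0))
print("key org", onz("top",(287.4,191.4),.006), onz("side",(259.4,206.7),.006))
print("bore", tri((216.4,179.5),(246.1,224.6)), onz("top",(216.4,179.5),.103), onz("side",(246.1,224.6),.103))
print("pump", onz("top",(221.1,182.5),0), onz("side",(243.1,257.5),0))
t=cv2.imread("pics/top0.png"); s=cv2.imread("pics/side0.png")
A=cv2.resize(t[160:204,196:240],(400,400),interpolation=2);B=cv2.resize(s[200:250,221:271],(400,400),interpolation=2)
C=cv2.resize(t[165:215,262:312],(400,200*2),interpolation=2)
cv2.imwrite("pics/c.png",np.hstack([A,B])); 
E
```

```text
top [283 176   5  23 111] [285.     187.1802] ((285.0, 187.0), (22.0, 4.0), 90.0)
bar yaw -179.33362928708158
stand [282.0, 190.8, 24.2, 25.5] 0.93
side [247 167  24   4  62] [259.3387 168.4516] ((258.5, 168.5), (3.0, 23.0), 90.0)
stand [255.8, 202.1, 36.3, 32.2] 0.61
bar tri [ 0.4629 -0.0944  0.1376] [ 0.4647 -0.094   0.152 ] [ 0.4596 -0.0813  0.145 ]
grip tip [ 0.4661 -0.0971  0.1551]
stand [ 0.4684 -0.0991  0.0026] [ 0.4672 -0.0991  0.    ] [ 0.4699 -0.1031  0.    ]
key org [ 0.4663 -0.1091  0.006 ] [ 0.457  -0.0863  0.006 ]
bore [0.4926 0.1318 0.1093] [0.4943 0.1325 0.103 ] [0.4919 0.1241 0.103 ]
pump [0.497  0.1271 0.    ] [0.4995 0.1342 0.    ]
```

View pics/c.png

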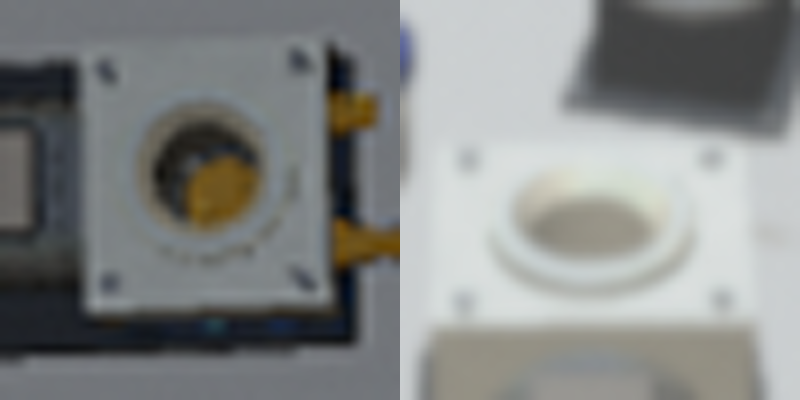

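```bash
cat > nutfit.py <<'E'
from h import *
from scipy.optimize import minimize
np.set_printoptions(precision=4,suppress=True)
im=cv2.imread("pics/top0.png").astype(float)
x0,y0,w,h=205,166,28,26
S=5
gx,gy=np.meshgrid(x0-.5+(np.arange(w*S)+.5)/S,y0-.5+(np.arange(h*S)+.5)/S)
K,r,t=P("top")
D=np.stack([gx,gy,np.ones_like(gx)],-1)@np.linalg.inv(K).T@r.T
def at(z): return (t+D*((z-t[2])/D[...,2])[...,None])[...,:2]
p29,p95=at(.029),at(.095)
obs=(im[...,2]-im[...,0])[y0:y0+h,x0:x0+w]
print(obs.astype(int)[3:22,6:24])
obs=np.clip(obs,0,None)
def model(p):
    c=np.array(p[:2]); a=p[2]
    vis=1/(1+np.exp((np.linalg.norm(p95-c,axis=-1)-.0198)/.0003))
    q=p29-c; u=q[...,0]*np.cos(a)+q[...,1]*np.sin(a); v=-q[...,0]*np.sin(a)+q[...,1]*np.cos(a)
    s=1/(1+np.exp((np.maximum(abs(u),abs(v))-.01)/.0003))
    m=cv2.resize(vis*s,(w,h),interpolation=cv2.INTER_AREA)
    m=cv2.GaussianBlur(m,(0,0),.6)
    return m
def cost(p):
    m=model(p); k=obs>-1; A=np.c_[m.ravel(),np.ones(m.size)]; sol,res,*_=np.linalg.lstsq(A,obs.ravel(),rcond=None); return ((A@sol-obs.ravel())**2).sum()/1000
for a in range(-45,45,10):
    o=minimize(cost,[.495,.131,np.radians(a)],method="Nelder-Mead",options=dict(initial_simplex=np.array([[.495,.131,np.radians(a)],[.499,.131,np.radians(a)],[.495,.135,np.radians(a)],[.495,.131,np.radians(a+8)]])))
    print(a,o.fun,o.x[:2],np.degrees(o.x[2]))
for p in((217.7,177.8),): print("bore rim",onz("top",p,.103))
print(onz("side",(244.3,226.5),.103))
E
python3 nutfit.py
```

```text
[[ -7  -8  -7  -7  -6 -10  -9 -11 -10  -7  -6  -7  -9  -7  -7  -9  -8  -8]
 [ -7  -7  -8 -12 -14 -17 -15 -12 -15 -16 -13  -9  -6  -7  -7  -8  -8  -8]
 [ -7 -11 -15 -13  -6   0   1   4   3  -2  -8 -14 -12  -6  -5  -9  -8  -8]
 [ -9 -15  -9   1  10  14  14  14  13  13   7  -2 -13 -13  -6  -5  -8  -9]
 [-14  -7   8  14  12  10  10   8   9  11  14  12   0 -12 -13  -6  -7  -8]
 [-12   6  14  13   9   7   8   7   7   9  10  12  13   3 -11 -10  -5  -8]
 [ -5  13  14   9   7   7   6   6   7   7   6  10  14   9  -9 -14  -5  -9]
 [  6  14  11   7   6   7   7   3  -6 -10 -10  -6   7  11  -4 -15  -4  -5]
 [ 14  12   8   6   6   2  -7  -6  23  41  48  20  -2   6   1 -14  -6  -3]
 [ 16  12   6   6   4   1  17  55  70  81  80  65  43  15   4 -12  -7  -3]
 [ 15  12   5   5  -1   9  55  85  82  80  81  82  74  36   1 -12  -7   0]
 [ 13  12   8   3  -1  34  80  82  78  78  81  78  62  35  -2 -16  -6  -2]
 [  7  15   8   3  -2  41  87  81  78  78  81  84  58  23  -5 -14  -1  -5]
 [ -3  16  12   7  -1  40  84  79  80  80  84  76  42   6 -11  -7   1  -7]
 [-13   6  18  11  -2  27  87  78  80  86  77  44 
[... 195 characters left out ...]
3 -10  -7  -6 -10 -12 -13  -7   0   1  -5  -8  -8  -8]
 [ -8  -6  -4  -3  -4  -4 -10  -9  -8  -5   2   4   0  -6  -9  -9  -8  -9]]
-45 52.99760622391916 [0.4991 0.1287] -2.1595911234956913
-35 52.997420734235945 [0.4991 0.1287] -2.1185971753483996
-25 52.99736889276746 [0.4991 0.1287] -2.121955964637944
-15 52.997370821080466 [0.4991 0.1287] -2.124762655189466
-5 53.02564365404545 [0.4991 0.1287] -3.952770227361164
5 52.997371705457496 [0.4991 0.1287] -2.1263068260501274
15 52.99739385580631 [0.4991 0.1287] -2.1174591408394057
25 52.99742066691746 [0.4991 0.1287] -2.140453673499396
35 52.99737271161101 [0.4991 0.1287] -2.1241313522786416
bore rim [0.5001 0.1283 0.103 ]
[0.4963 0.1319 0.103 ]
```

```bash
cat >> nutfit.py <<'E'
print("----")
for a in range(-45,45,6):
    o=minimize(lambda p:cost([p[0],p[1],np.radians(a)]),[.499,.1287],method="Nelder-Mead",options=dict(initial_simplex=[[.499,.1287],[.501,.1287],[.499,.131]]))
    print(a,round(o.fun,1),o.x)
print(proj("top",[.4995,.1285,.029])-[211,169],288*.02)
m=model([.4991,.1287,np.radians(-2)]); print((m*82).astype(int)[9:22,10:24])
E
python3 nutfit.py | sed -n '/----/,$p'
```

```text
----
-45 58.0 [0.4992 0.1287]
-39 57.9 [0.4992 0.1287]
-33 57.4 [0.4992 0.1287]
-27 56.4 [0.4991 0.1288]
-21 55.0 [0.4991 0.1287]
-15 54.0 [0.4991 0.1287]
-9 53.3 [0.4993 0.1287]
-3 53.0 [0.4991 0.1287]
3 53.3 [0.4991 0.1287]
9 54.1 [0.4991 0.129 ]
15 55.1 [0.4991 0.129 ]
21 56.0 [0.4991 0.1289]
27 56.8 [0.4992 0.1287]
33 57.5 [0.4992 0.1287]
39 57.9 [0.4992 0.1287]
[ 8.885  11.7726] 5.76
[[ 0  0  0  0  0  0  0  0  0  0  0  0  0  0]
 [ 0  0  0  0  0  0  0  0  0  0  0  0  0  0]
 [ 0  0  3  6  6  6  5  4  2  0  0  0  0  0]
 [ 0  3 19 37 40 37 35 29 12  1  0  0  0  0]
 [ 0  5 34 67 74 74 73 64 25  3  0  0  0  0]
 [ 0  6 39 74 81 81 81 70 26  3  0  0  0  0]
 [ 0  7 42 75 81 81 81 68 21  2  0  0  0  0]
 [ 0  8 45 75 81 81 75 54 13  0  0  0  0  0]
 [ 0  7 41 65 70 67 51 21  3  0  0  0  0  0]
 [ 0  2 13 21 23 21 11  3  0  0  0  0  0  0]
 [ 0  0  1  2  2  2  0  0  0  0  0  0  0  0]
 [ 0  0  0  0  0  0  0  0  0  0  0  0  0  0]
 [ 0  0  0  0  0  0  0  0  0  0  0  0  0  0]]
```

```bash
cat > nf2.py <<'E'
from h import *
from scipy.optimize import minimize
im=cv2.imread("pics/top0.png").astype(float)
x0,y0,w,h=205,166,28,26;S=8
gx,gy=np.meshgrid(x0-.5+(np.arange(w*S)+.5)/S,y0-.5+(np.arange(h*S)+.5)/S)
K,r,t=P("top"); D=np.stack([gx,gy,np.ones_like(gx)],-1)@np.linalg.inv(K).T@r.T
p29=(t+D*((.029-t[2])/D[...,2])[...,None])[...,:2]
obs=np.clip((im[...,2]-im[...,0])[y0:y0+h,x0:x0+w],0,None)
W=np.zeros((h,w)); W[9:17,9:18]=1; W[9:19,9:14]=1
ring=obs.copy()
def model(c,a,hs=.0099):
    q=p29-c; u=q[...,0]*np.cos(a)+q[...,1]*np.sin(a); v=-q[...,0]*np.sin(a)+q[...,1]*np.cos(a)
    m=(1/(1+np.exp((np.maximum(abs(u),abs(v))-hs)/.0002)))
    return cv2.GaussianBlur(cv2.resize(m,(w,h),interpolation=cv2.INTER_AREA),(0,0),.5)
for a in range(-45,45,6):
    f=lambda p:(W*(5+76*model(p[:2],np.radians(a))-obs)**2).sum()/1000
    o=minimize(f,[.498,.128],method="Nelder-Mead",options=dict(initial_simplex=[[.498,.128],[.501,.1287],[.498,.131]]))
    print(a,round(o.fun,2),np.round(o.x,4))
E
python3 nf2.py
```

```text
-45 25.14 [0.5    0.1299]
-39 26.05 [0.5    0.1298]
-33 25.94 [0.4999 0.1298]
-27 25.32 [0.5    0.1298]
-21 24.23 [0.4999 0.1299]
-15 22.02 [0.5001 0.1299]
-9 19.46 [0.5003 0.1299]
-3 17.66 [0.5003 0.1298]
3 17.02 [0.5002 0.1299]
9 16.85 [0.5001 0.1301]
15 17.53 [0.5003 0.1302]
21 18.99 [0.5002 0.1303]
27 20.29 [0.5001 0.1303]
33 22.17 [0.5    0.1303]
39 23.94 [0.4999 0.1302]
```

```bash
cat >> h.py <<'E'
def plan(target,yaw=None,n=1):
    """remaining shift in tool axes (mm) and turn about tool axes (deg); yaw = world yaw of tool z, x down"""
    o=get_obs(); Rt=R.from_quat(o["tool_rot"]); d=Rt.inv().apply(np.array(target)-o["position"])*1000
    if yaw is None: w=np.zeros(3)
    else:
        c,s=np.cos(np.radians(yaw)),np.sin(np.radians(yaw)); z=np.array([c,s,0]); x=np.array([0,0,-1.]); y=np.cross(z,x)
        w=np.degrees((Rt.inv()*R.from_matrix(np.c_[x,y,z])).as_rotvec())
    print("shift",np.round(d,1),"turn",np.round(w,2),"n",n,np.round(d/n,1),np.round(w/n,2))
def st():
    o=get_obs(); M=R.from_quat(o["tool_rot"]).as_matrix()
    print("t",round(o["time"],2),"p",np.round(o["position"]*1000,1),"F",np.round(o["ft_force"],1),"M",np.round(o["moment"],2),"w",round(o["grip_width"]*1000,1),"q6",np.round(o["q"][5],2),"toolx",np.round(M[:,0],3),"z yaw",round(np.degrees(np.arctan2(M[1,2],M[0,2])),2))
E
python3 -c "
from h import *
st(); plan([.464,-.094,.22],0,11); plan([.464,-.094,.22],180,11)"
```

```text
t 0.7 p [ 157.5 -604.8  222.6] F [ 0.9  0.3 -0.1] M [-0.06  0.01 -0.01] w 86.8 q6 -0.18 toolx [ 0. -0. -1.] z yaw -165.41
shift [   2.6 -417.1 -425.3] turn [-165.41    0.     -0.  ] n 11 [  0.2 -37.9 -38.7] [-15.04   0.    -0.  ]
shift [   2.6 -417.1 -425.3] turn [14.59 -0.   -0.  ] n 11 [  0.2 -37.9 -38.7] [ 1.33 -0.   -0.  ]
```

```bash
python3 -m inch '[[87,[0,0,0],[7.3,0,0]],[87,[0,0,0],[7.3,0,0]],[87,[0,0,0],[0,0,0]]]' 20; python3 -c "
from h import *
st(); plan([.464,-.094,.22],180,11)"
```

```text
time: 1.08
position: [0.1576, -0.6048, 0.2227]
tool_rot: [0.707, -0.002, -0.707, -0.002]
ft_force: [0.3, 0.6, -0.6]
grip_width: 0.0868
t 1.07 p [ 157.6 -604.8  222.7] F [ 0.3  0.6 -0.6] M [-0.03  0.02 -0.05] w 86.8 q6 0.08 toolx [ 0. -0. -1.] z yaw 179.63
shift [   2.6 -512.8 -303.1] turn [-0.37 -0.   -0.01] n 11 [  0.2 -46.6 -27.6] [-0.03 -0.   -0.  ]
```

```bash
python3 -m inch '[[87,[0,0,0],[-10.6,0,0]],[87,[0,0,0],[-10.6,0,0]],[87,[0,0,0],[-10.6,0,0]],[87,[0,0,0],[-10.6,0,0]],[87,[0,0,0],[-10.6,0,0]],[87,[0,0,0],[-10.6,0,0]],[87,[0,0,0],[-10.6,0,0]],[87,[0,0,0],[-10.6,0,0]],[87,[0,0,0],[-10.6,0,0]],[87,[0,0,0],[-10.6,0,0]],[87,[0,0,0],[-10.6,0,0]],[87,[0,0,0],[-10.6,0,0]]]' >/dev/null;  python3 -m inch '[[87,[0,0,0],[-10.6,0,0]],[87,[0,0,0],[-10.6,0,0]],[87,[0,0,0],[-10.6,0,0]],[87,[0,0,0],[-10.6,0,0]],[87,[0,0,0],[-10.6,0,0]],[87,[0,0,0],[0,0,0]]]'; python3 -c "
from h import *
st(); plan([.464,-.094,.22],0,11)"
```

```text
time: 3.32
position: [0.2077, -0.593, 0.2175]
tool_rot: [0.01, 0.734, -0.027, 0.678]
ft_force: [0.0, 0.9, -0.9]
grip_width: 0.0869
t 3.33 p [ 207.7 -593.   217.5] F [ 0.   0.9 -0.9] M [ 0.09 -0.16  0.08] w 86.9 q6 -2.85 toolx [-0.08  -0.022 -0.997] z yaw -3.02
shift [-33.7 511.1 228.7] turn [-2.96 -4.56  1.35] n 11 [-3.1 46.5 20.8] [-0.27 -0.41  0.12]
```

```bash
python3 -m inch '[[87,[-3,46,21],[0,0,0]],[87,[-3,46,21],[0,0,0]],[87,[-3,46,21],[0,0,0]],[87,[-3,46,21],[0,0,0]],[87,[-3,46,21],[0,0,0]],[87,[-3,46,21],[0,0,0]],[87,[0,0,0],[-3,-4.5,1.3]],[87,[0,0,0],[0,0,0]]]'; python3 -c "
from h import *
st(); plan([.464,-.094,.22],0,6)"
```

```text
time: 4.32
position: [0.3501, -0.3194, 0.2192]
tool_rot: [-0.007, 0.706, 0.002, 0.708]
ft_force: [-0.5, -0.0, 0.3]
grip_width: 0.087
t 4.33 p [ 350.1 -319.4  219.2] F [-0.5 -0.   0.3] M [ 0.07 -0.17  0.01] w 87.0 q6 -2.56 toolx [ 0.003 -0.007 -1.   ] z yaw 0.69
shift [ -1.9 224.1 116.6] turn [0.69 0.18 0.38] n 6 [-0.3 37.3 19.4] [0.11 0.03 0.06]
```

```bash
python3 -m inch '[[87,[0,40,21],[0.7,0.2,0.4]],[87,[0,40,21],[0,0,0]],[87,[0,40,21],[0,0,0]],[87,[0,40,21],[0,0,0]],[87,[0,40,21],[0,0,0]],[87,[0,22,11],[0,0,0]],[87,[0,0,0],[0,0,0]]]'; python3 - <<'E'
from h import *
st(); plan([.464,-.094,.22],0,1)
for c in("top","side"):
    im=imaging.camera(c); cv2.imwrite(f"pics/{c}1.png",im[:,:,::-1])
t=cv2.imread("pics/top1.png")[140:240,230:340];s=cv2.imread("pics/side1.png")[100:230,190:320]
cv2.imwrite("pics/d.png",np.hstack([cv2.resize(t,(400,364),interpolation=2),cv2.resize(s,(364,364),interpolation=2)]))
E
```

```text
time: 5.2
position: [0.4722, -0.102, 0.2197]
tool_rot: [0.003, 0.707, -0.009, 0.707]
ft_force: [0.3, -0.1, 0.3]
grip_width: 0.0869
t 5.2 p [ 472.2 -102.   219.7] F [ 0.3 -0.1  0.3] M [ 0.07 -0.1  -0.03] w 86.9 q6 -1.99 toolx [-0.001 -0.009 -1.   ] z yaw -0.99
shift [-0.3  7.8 -8.3] turn [-0.99 -0.03  0.54] n 1 [-0.3  7.8 -8.3] [-0.99 -0.03  0.54]
```

View pics/d.png

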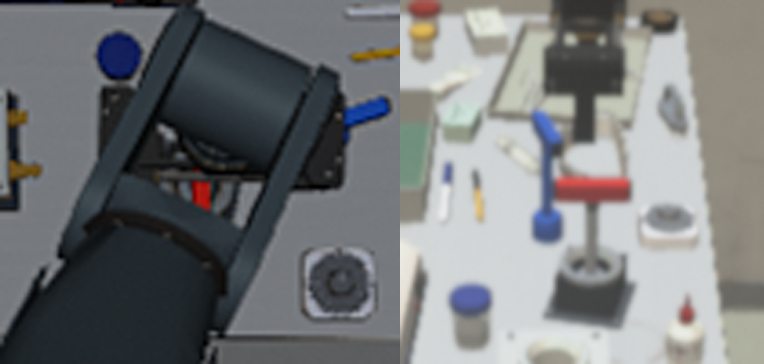

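The side view puts the fingers (col 585 in the crop) 8 mm to the +x side of the bar centre (col 592), which agrees with the numbers.

```bash
python3 -m inch '[[87,[0,8,-8.3],[-1,0,0.5]],[87,[0,0,0],[0,0,0]],[87,[32,0,0],[0,0,0]],[87,[32,0,0],[0,0,0]],[87,[28,0,0],[0,0,0]],[87,[0,0,0],[0,0,0]]]' 15; python3 -c "
from h import *
st(); plan([.464,-.094,.123],0,1)"
```

```text
time: 6.05
position: [0.4623, -0.1001, 0.1268]
tool_rot: [0.002, 0.706, -0.004, 0.708]
ft_force: [-0.2, 0.1, -0.3]
grip_width: 0.0869
t 6.05 p [ 462.3 -100.1  126.8] F [-0.2  0.1 -0.3] M [ 0.11 -0.13  0.02] w 86.9 q6 -2.01 toolx [ 0.002 -0.003 -1.   ] z yaw -0.51
shift [3.8 6.1 1.6] turn [-0.51  0.14  0.19] n 1 [3.8 6.1 1.6] [-0.51  0.14  0.19]
```

```bash
python3 -m inch '[[87,[4,6,1.5],[-0.5,0,0]],[87,[0,0,0],[0,0,0]],[30,[0,0,0],[0,0,0]],[30,[0,0,0],[0,0,0]],[30,[0,0,0],[0,0,0]],[30,[0,0,0],[0,0,0]]]' 5; python3 -c "
from h import *
st()"; python3 -m inch '[[10,[0,0,0],[0,0,0]],[10,[0,0,0],[0,0,0]],[10,[0,0,0],[0,0,0]],[10,[0,0,0],[0,0,0]]]' 5; python3 -c "
from h import *
st()"
```

```text
time: 6.8
position: [0.4664, -0.0951, 0.1262]
tool_rot: [-0.002, 0.704, -0.002, 0.71]
ft_force: [0.1, -0.6, -0.3]
grip_width: 0.0551
t 6.8 p [466.4 -95.1 126.2] F [ 0.1 -0.6 -0.3] M [ 0.08 -0.12  0.03] w 55.1 q6 -2.0 toolx [ 0.009 -0.007 -1.   ] z yaw 0.0
time: 7.3
position: [0.4663, -0.095, 0.1261]
tool_rot: [-0.002, 0.704, -0.002, 0.71]
ft_force: [-0.0, 0.7, 0.6]
grip_width: 0.0162
t 7.3 p [466.3 -95.  126.1] F [-0.   0.7  0.6] M [ 0.35 -0.27  0.01] w 16.2 q6 -2.0 toolx [ 0.009 -0.006 -1.   ] z yaw -0.0
```

```bash
python3 -m inch '[[10,[0,0,0],[0,0,0]],[10,[0,0,0],[0,0,0]],[10,[20,0,0],[0,0,0]]]' 60 >/dev/null; python3 -c "
from h import *
st()"
```

```text
t 7.67 p [475.6 -98.2 114.3] F [-1.   8.1 82.4] M [ 2.37 -0.29  0.18] w 15.7 q6 -2.0 toolx [ 0.031 -0.014 -0.999] z yaw -0.07
```

I pushed along +x, which is down, when I meant to lift. I'll reverse that at once.

```bash
python3 -m inch '[[10,[-12,0,0],[0,0,0]],[10,[0,0,0],[0,0,0]]]' 60; python3 - <<'E'
from h import *
st(); plan([.4663,-.095,.115],0)
im=imaging.camera("side"); cv2.imwrite("pics/side2.png",im[:,:,::-1])
cv2.imwrite("pics/e.png",cv2.resize(im[100:230,190:320,::-1],(500,500),interpolation=2))
E
```

```text
time: 7.92
position: [0.4749, -0.0967, 0.1278]
tool_rot: [-0.004, 0.696, -0.005, 0.718]
ft_force: [0.2, 1.3, -3.1]
grip_width: 0.0153
t 7.92 p [474.9 -96.7 127.8] F [ 0.2  1.3 -3.1] M [ 0.41 -0.06  0.03] w 15.3 q6 -2.0 toolx [ 0.031 -0.012 -0.999] z yaw -0.13
shift [12.5  1.8 -9. ] turn [-0.14  1.8   0.71] n 1 [12.5  1.8 -9. ] [-0.14  1.8   0.71]
```

View pics/e.png

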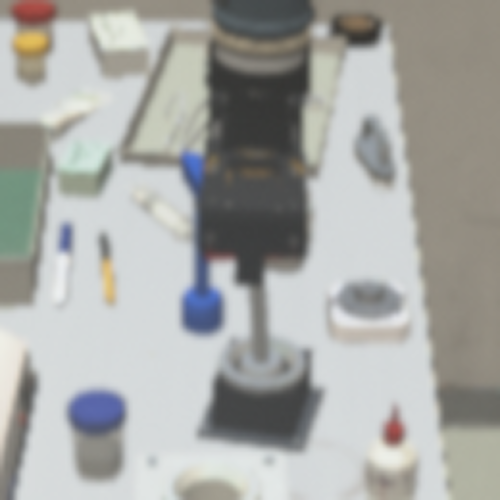

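The side view shows the key still upright in the well, held too low on the bar. I'll square it up, set it down and regrip it.

```bash
python3 -m inch '[[10,[0,2,-8.5],[0,1.8,0.7]],[10,[0,0,0],[0,0,0]]]' 60 >/dev/null; python3 -c "
from h import *
st()"; for i in 1; do python3 -m inch '[[10,[4,0,0],[0,0,0]]]' >/dev/null; python3 -c "
from h import *
st()"; done
```

```text
t 8.22 p [469.8 -95.7 126.2] F [ 1.9  1.7 -1.7] M [ 0.74 -0.67 -0.  ] w 15.2 q6 -2.0 toolx [ 0.006 -0.001 -1.   ] z yaw -0.24
t 8.35 p [469.9 -95.8 121.7] F [ 1.4  2.  -2.1] M [ 0.66 -0.7  -0.05] w 15.4 q6 -2.0 toolx [ 0.006 -0.001 -1.   ] z yaw -0.25
```

```bash
python3 -m inch '[[10,[3,0,-2],[0,0,0]]]' >/dev/null; python3 -c "
from h import *
st()"; python3 -m inch '[[10,[2,0,-2],[0,0,0]]]' >/dev/null; python3 -c "
from h import *
st()"
```

```text
t 8.47 p [468.8 -95.9 118.1] F [ 4.4  3.2 -0. ] M [ 0.85 -1.39  0.04] w 15.5 q6 -2.01 toolx [ 0.007 -0.001 -1.   ] z yaw -0.29
t 8.6 p [468.2 -96.  116. ] F [ 5.   3.1 -0. ] M [ 1.1  -1.45 -0.1 ] w 15.1 q6 -2.01 toolx [ 0.011 -0.001 -1.   ] z yaw -0.36
```

```bash
python3 -m inch '[[24,[0,0,0],[0,0,0]],[24,[0,0,0],[0,0,0]],[24,[0,0,0],[0,0,0]],[30,[-8,0,-2],[0,0.3,0]],[30,[0,0,0],[0,0,0]]]' 5; python3 - <<'E'
from h import *
st(); plan([.466,-.095,.125],0)
im=imaging.camera("side"); cv2.imwrite("pics/side3.png",im[:,:,::-1])
cv2.imwrite("pics/f.png",cv2.resize(im[130:220,200:320,::-1],(600,450),interpolation=2))
E
```

```text
time: 9.22
position: [0.4624, -0.0964, 0.1237]
tool_rot: [0.001, 0.708, -0.002, 0.706]
ft_force: [-1.0, 0.2, -0.4]
grip_width: 0.0291
t 9.22 p [462.4 -96.4 123.7] F [-1.   0.2 -0.4] M [ 0.1  -0.23  0.01] w 29.1 q6 -2.01 toolx [-0.003 -0.001 -1.   ] z yaw -0.21
shift [-1.4  1.4  3.6] turn [-0.21 -0.17  0.06] n 1 [-1.4  1.4  3.6] [-0.21 -0.17  0.06]
```

View pics/f.png

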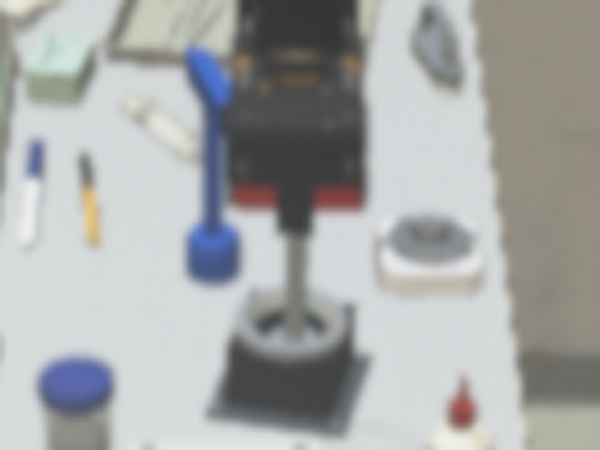

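Key stands upright, bar (cols 232–365) centred on the finger (296). I'll close here and lift with **-x**.

```bash
python3 -m inch '[[10,[0,0,0],[0,0,0]],[10,[0,0,0],[0,0,0]],[10,[0,0,0],[0,0,0]]]' 10 >/dev/null; python3 -m inch '[[10,[0,0,0],[0,0,0]],[10,[0,0,0],[0,0,0]]]' 60 >/dev/null;python3 -c "
from h import *
st()"; python3 -m inch '[[10,[-20,0,0],[0,0,0]],[10,[0,0,0],[0,0,0]]]' >/dev/null; python3 -c "
from h import *
st()"
```

```text
t 9.9 p [462.2 -95.8 123.5] F [-0.1  0.7  1. ] M [ 0.26 -0.19  0.  ] w 15.1 q6 -2.01 toolx [-0.003 -0.    -1.   ] z yaw -0.23
t 10.15 p [462.3 -95.8 142.9] F [ 0.3  0.1 -3.4] M [ 0.18 -0.21  0.09] w 15.2 q6 -2.01 toolx [-0.004  0.    -1.   ] z yaw -0.23
```

```bash
python3 -m inch '[[10,[-40,0,0],[0,0,0]],[10,[-40,0,0],[0,0,0]],[10,[-25,0,0],[0,0,0]],[10,[0,45,7],[0,0,0]],[10,[0,45,7],[0,0,0]],[10,[0,45,7],[0,0,0]],[10,[0,45,7],[0,0,0]],[10,[0,45,7],[0,0,0]],[10,[0,0,0],[0,0,0]]]' >/dev/null; python3 - <<'E'
from h import *
st(); plan([.498,.128,.245],0)
for c in("top","side"):
    im=imaging.camera(c); cv2.imwrite(f"pics/{c}4.png",im[:,:,::-1])
t=cv2.imread("pics/top4.png")[140:220,180:260];s=cv2.imread("pics/side4.png")[140:260,190:310]
cv2.imwrite("pics/g.png",np.hstack([cv2.resize(t,(390,390),interpolation=2),cv2.resize(s,(400,390),interpolation=2)]))
E
```

```text
t 11.28 p [494.9 133.7 239.8] F [ 0.  -1.3 -4. ] M [ 0.02 -0.15 -0.02] w 15.4 q6 -1.52 toolx [-0.021  0.    -1.   ] z yaw -0.44
shift [-5.3 -5.7  3.1] turn [-0.44 -1.22 -0.02] n 1 [-5.3 -5.7  3.1] [-0.44 -1.22 -0.02]
```

View pics/g.png

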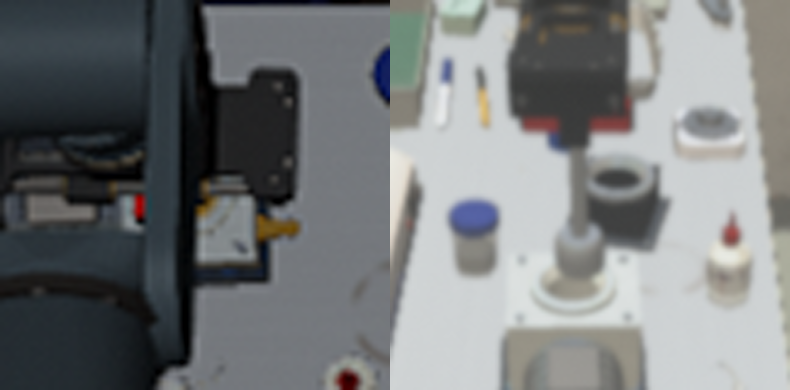

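```bash
python3 -m inch '[[10,[-2,-6,3],[-8.4,-1.2,0]],[10,[0,0,0],[0,0,0]]]' >/dev/null; python3 - <<'E'
from h import *
st(); plan([.4975,.128,.225],8)
im=imaging.camera("side"); cv2.imwrite("pics/side5.png",im[:,:,::-1])
s=im[200:250,220:270,::-1]
cv2.imwrite("pics/h.png",cv2.resize(s,(500,500),interpolation=2))
E
```

```text
t 11.62 p [496.2 122.8 240.3] F [-0.5  1.1 -3. ] M [ 0.08 -0.14  0.02] w 15.4 q6 -1.68 toolx [-0.005 -0.001 -1.   ] z yaw 7.82
shift [15.3  5.   2.1] turn [-0.18 -0.28  0.01] n 1 [15.3  5.   2.1] [-0.18 -0.28  0.01]
```

View pics/h.png

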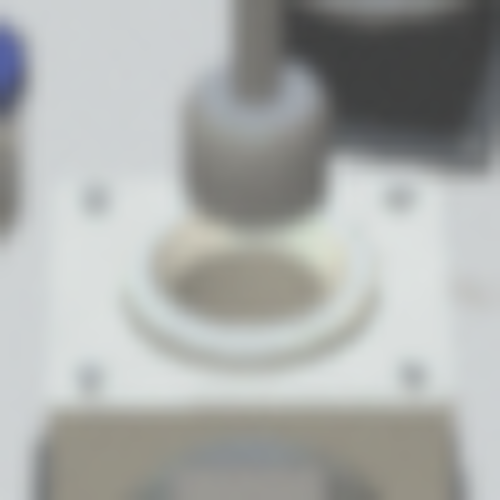

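```bash
python3 - <<'E'
from h import *
k=onz("side",(220+25.4-.5,200+22.6-.5),.1228); b=onz("side",(220+24.8-.5,200+32.5-.5),.103)
print(k,b,"dy",(b[1]-.0255)-(k[1]-.0185),"dx",b[0]-k[0])
# predicted outlines for TCP-known key
for yb in(.126,.128,.130):
    print(yb,[np.round(proj("side",[.4975,yb+s*.0255,.103]),1) for s in(1,-1)])
E
```

```text
[0.49454926 0.13912886 0.1228    ] [0.49562557 0.15365808 0.103     ] dy 0.007529220896389313 dx 0.0010763089342718524
0.126 [array([243.6, 231.4]), array([244.2, 218.9])]
0.128 [array([243.5, 231.9]), array([244.2, 219.3])]
0.13 [array([243.5, 232.5]), array([244.1, 219.8])]
```

```bash
python3 -m inch '[[10,[8,6,2],[0,-0.3,0]],[10,[0,0,0],[0,0,0]]]' >/dev/null; python3 -c "
from h import *
st(); plan([.4975,.129,.214],8)"
```

```text
t 11.93 p [497.  128.6 231.3] F [-0.3 -0.2 -4.5] M [ 0.13 -0.08 -0.01] w 15.6 q6 -1.67 toolx [-0.001  0.    -1.   ] z yaw 7.5
shift [17.3  0.4  0.6] turn [-0.5  -0.06 -0.02] n 1 [17.3  0.4  0.6] [-0.5  -0.06 -0.02]
```

```bash
python3 -m inch '[[10,[8,0,0.5],[-0.5,0,0]],[10,[5,0,0],[0,0,0]]]' >/dev/null; python3 -c "
from h import *
st()"; python3 -m inch '[[10,[4,0,0],[0,0,0]]]' >/dev/null; python3 -c "
from h import *
st()";  python3 -m inch '[[10,[4,0,0],[0,0,0]]]' >/dev/null; python3 -c "
from h import *
st()"
```

```text
t 12.18 p [497.8 128.7 217.6] F [-1.  -0.1 -3.3] M [ 0.1  -0.12 -0.05] w 15.5 q6 -1.68 toolx [-0.  0. -1.] z yaw 8.01
t 12.3 p [497.7 128.8 213.1] F [ 0.4 -0.1 -3.7] M [ 0.11 -0.1   0.03] w 15.5 q6 -1.68 toolx [-0.001  0.    -1.   ] z yaw 8.01
t 12.43 p [497.7 128.8 208.7] F [ 0.1  0.6 -3.8] M [ 0.09 -0.09 -0.05] w 15.0 q6 -1.68 toolx [-0.001  0.    -1.   ] z yaw 8.01
```

```bash
for i in 1; do python3 -m inch '[[10,[6,0,0],[0,0,0]],[10,[6,0,0],[0,0,0]]]' >/dev/null; python3 -c "
from h import *
st()"; done; python3 -m inch '[[10,[6,0,0],[0,0,0]],[10,[6,0,0],[0,0,0]]]' >/dev/null; python3 -c "
from h import *
st()"; python3 -m inch '[[10,[6,0,0],[0,0,0]],[10,[6,0,0],[0,0,0]]]' >/dev/null; python3 -c "
from h import *
st()"
```

```text
t 12.68 p [497.9 128.8 196.1] F [ 0.  -0.6 -3.8] M [ 0.14 -0.17  0.01] w 15.6 q6 -1.67 toolx [-0.  0. -1.] z yaw 8.01
t 12.93 p [497.9 128.8 183.3] F [-0.3  0.1 -2.8] M [ 0.12 -0.1  -0.01] w 15.7 q6 -1.67 toolx [-0.  0. -1.] z yaw 8.0
t 13.18 p [498.  128.8 170.4] F [ 0.3  0.3 -2.7] M [ 0.08 -0.13 -0.  ] w 15.3 q6 -1.68 toolx [-0.  0. -1.] z yaw 8.01
```

```bash
python3 -m inch '[[10,[6,0,0],[0,0,0]],[10,[6,0,0],[0,0,0]],[10,[4,0,0],[0,0,0]],[10,[0,0,0],[0,0,0]]]' >/dev/null; python3 -c "
from h import *
st()"; for i in 1; do python3 -m inch '[[10,[1.5,0,0],[0,0,0]],[10,[1.5,0,0],[0,0,0]]]' >/dev/null; python3 -c "
from h import *
st()"; done; python3 -m inch '[[10,[1.5,0,0],[0,0,0]]]' >/dev/null; python3 -c "
from h import *
st()"
```

```text
t 13.68 p [497.8 128.8 152.7] F [-0.3 -0.6 -3.2] M [ 0.07 -0.1  -0.02] w 15.2 q6 -1.67 toolx [-0.001 -0.    -1.   ] z yaw 8.0
t 13.93 p [498.2 128.8 149.9] F [ 0.2 -0.5 -2.8] M [ 0.16 -0.17 -0.01] w 15.3 q6 -1.68 toolx [-0.  0. -1.] z yaw 8.01
t 14.05 p [498.3 128.8 148.5] F [-0.4 -0.3 -3.3] M [ 0.11 -0.15  0.  ] w 16.0 q6 -1.67 toolx [ 0.  0. -1.] z yaw 8.0
```

```bash
python3 -m inch '[[10,[1.5,0,0],[0,0,0]]]' >/dev/null; python3 -c "
from h import *
st()";  python3 -m inch '[[10,[1,0,0],[0,0,0]]]' >/dev/null; python3 -c "
from h import *
st()";python3 -m inch '[[10,[1,0,0],[0,0,0]]]' >/dev/null; python3 -c "
from h import *
st()"
```

```text
t 14.18 p [498.3 128.8 147. ] F [-0.  -0.2 -3.1] M [ 0.06 -0.11 -0.02] w 15.4 q6 -1.67 toolx [ 0.  0. -1.] z yaw 8.01
t 14.3 p [498.3 128.8 145.9] F [-0.6  0.1 -2.6] M [ 0.15 -0.09  0.03] w 15.2 q6 -1.67 toolx [ 0.  0. -1.] z yaw 8.01
t 14.43 p [498.6 128.9 145.1] F [0.3 0.4 0.9] M [ 0.12 -0.    0.03] w 15.6 q6 -1.67 toolx [ 0.001  0.    -1.   ] z yaw 8.0
```

```bash
python3 -m inch '[[10,[1,0,0],[0,0,0]]]' >/dev/null; python3 -c "
from h import *
st()";  python3 -m inch '[[10,[0.3,0,0],[-3,0,0]]]' >/dev/null; python3 -c "
from h import *
st()";python3 -m inch '[[10,[0.3,0,0],[-3,0,0]]]' >/dev/null; python3 -c "
from h import *
st()"
```

```text
t 14.55 p [498.8 128.9 144.6] F [-0.7 -0.9  1.7] M [ 0.1   0.13 -0.01] w 15.4 q6 -1.67 toolx [ 0.001  0.    -1.   ] z yaw 8.01
t 14.68 p [498.9 128.9 144.7] F [0.2 0.  0.9] M [ 0.1   0.25 -0.07] w 15.7 q6 -1.73 toolx [ 0.002  0.    -1.   ] z yaw 11.08
t 14.8 p [498.8 129.  144.8] F [-1.1 -0.3  1.7] M [ 0.11  0.17 -0.01] w 15.4 q6 -1.78 toolx [ 0.002  0.    -1.   ] z yaw 14.17
```

```bash
python3 -m inch '[[10,[1.2,0,0],[-3,0,0]]]' >/dev/null; python3 -c "
from h import *
st()";  python3 -m inch '[[10,[1,0,0],[-3,0,0]]]' >/dev/null; python3 -c "
from h import *
st()";python3 -m inch '[[10,[1,0,0],[-3,0,0]]]' >/dev/null; python3 -c "
from h import *
st()";python3 -m inch '[[10,[1,0,0],[-3,0,0]]]' >/dev/null; python3 -c "
from h import *
st()"
```

```text
t 14.93 p [499.  129.  144.2] F [-0.1  1.1  4.2] M [ 0.12  0.25 -0.06] w 15.2 q6 -1.84 toolx [ 0.002  0.    -1.   ] z yaw 17.27
t 15.05 p [499.1 129.1 143.9] F [-1.2 -0.5  4.4] M [ 0.14  0.28 -0.1 ] w 15.7 q6 -1.89 toolx [ 0.003  0.001 -1.   ] z yaw 20.35
t 15.18 p [499.2 129.2 143.7] F [-1.7  0.7  4.9] M [ 0.12  0.33 -0.07] w 15.6 q6 -1.94 toolx [ 0.003  0.001 -1.   ] z yaw 23.43
t 15.3 p [499.2 129.3 143.6] F [-1.7  1.3  4.9] M [ 0.19  0.36 -0.14] w 15.7 q6 -2.0 toolx [ 0.003  0.001 -1.   ] z yaw 26.53
```

```bash
python3 -m inch '[[10,[1,0,0],[-3,0,0]],[10,[1,0,0],[-3,0,0]]]' >/dev/null; python3 -c "
from h import *
st()";  python3 -m inch '[[10,[1,0,0],[-3,0,0]],[10,[1,0,0],[-3,0,0]]]' >/dev/null; python3 -c "
from h import *
st()";python3 -m inch '[[10,[1,0,0],[-3,0,0]],[10,[1,0,0],[-3,0,0]]]' >/dev/null; python3 -c "
from h import *
st()"
```

```text
t 15.55 p [499.1 129.4 143.3] F [-1.   0.6  4.4] M [ 0.13  0.46 -0.08] w 15.6 q6 -2.11 toolx [ 0.003  0.001 -1.   ] z yaw 32.69
t 15.8 p [498.4 129.3 142.4] F [-1.2 -0.6 -3.7] M [-0.08  0.22  0.03] w 15.7 q6 -2.21 toolx [ 0.002  0.001 -1.   ] z yaw 38.91
t 16.05 p [497.7 129.2 140. ] F [-0.4  0.2 -2.7] M [ 0.18 -0.05  0.01] w 15.4 q6 -2.32 toolx [ 0.001  0.001 -1.   ] z yaw 45.11
```

The socket dropped over the square at yaw 36–45° and the force vanished. I'll go down gently.

```bash
python3 -m inch '[[10,[1.5,0,0],[0,0,0]],[10,[1.5,0,0],[0,0,0]]]' >/dev/null; python3 -c "
from h import *
st()";  python3 -m inch '[[10,[1.5,0,0],[0,0,0]]]' >/dev/null; python3 -c "
from h import *
st()";python3 -m inch '[[10,[1,0,0],[0,0,0]]]' >/dev/null; python3 -c "
from h import *
st()"
```

```text
t 16.3 p [497.6 129.2 136.5] F [ 0.5 -0.6 -3.4] M [ 0.11 -0.15 -0.03] w 15.3 q6 -2.32 toolx [ 0.001  0.001 -1.   ] z yaw 45.04
t 16.43 p [497.6 129.2 134.8] F [ 0.   0.3 -4.1] M [ 0.17 -0.09  0.03] w 15.4 q6 -2.32 toolx [ 0.001  0.001 -1.   ] z yaw 45.01
t 16.55 p [497.6 129.2 133.7] F [-1.  -0.4 -1.6] M [ 0.15 -0.02 -0.02] w 15.3 q6 -2.32 toolx [ 0.001  0.001 -1.   ] z yaw 45.0
```

```bash
python3 -m inch '[[10,[0.7,0,0],[0,0,0]],[10,[0.3,0,0],[4,0,0]]]' >/dev/null; python3 -c "
from h import *
st()";  python3 -m inch '[[10,[0.3,0,0],[5,0,0]]]' >/dev/null; python3 -c "
from h import *
st()";python3 -m inch '[[10,[0.3,0,0],[5,0,0]]]' >/dev/null; python3 -c "
from h import *
st()";python3 -m inch '[[10,[0.3,0,0],[5,0,0]]]' >/dev/null; python3 -c "
from h import *
st()"
```

```text
t 16.8 p [498.1 129.2 133.3] F [ 0.3 -0.5 -0.2] M [ 0.07 -0.01  0.02] w 15.7 q6 -2.25 toolx [ 0.002  0.001 -1.   ] z yaw 40.88
t 16.93 p [498.  129.  133.3] F [-1.2 -0.7 -0.1] M [-0.09  0.23  0.04] w 15.5 q6 -2.16 toolx [ 0.002  0.    -1.   ] z yaw 35.75
t 17.05 p [497.8 128.8 133.3] F [-1.2 -0.8  0.2] M [0.07 0.13 0.29] w 15.5 q6 -2.07 toolx [ 0.001 -0.001 -1.   ] z yaw 30.68
t 17.18 p [497.7 128.6 133.4] F [-1.1  0.4 -0.7] M [0.12 0.1  0.32] w 15.1 q6 -1.98 toolx [ 0.002 -0.001 -1.   ] z yaw 25.6
```

```bash
python3 -m inch '[[10,[0.3,0,0],[5,0,0]],[10,[0.3,0,0],[4,0,0]]]' >/dev/null; python3 -c "
from h import *
st()";  python3 -m inch '[[10,[0.3,0,0],[4,0,0]]]' >/dev/null; python3 -c "
from h import *
st()";python3 -m inch '[[10,[0.3,0,0],[3,0,0]]]' >/dev/null; python3 -c "
from h import *
st()";python3 -m inch '[[10,[0.3,0,0],[3,0,0]]]' >/dev/null; python3 -c "
from h import *
st()"
```

```text
t 17.43 p [497.6 128.5 133.4] F [-1.3  0.  -0.6] M [0.14 0.01 0.37] w 15.5 q6 -1.82 toolx [ 0.002 -0.002 -1.   ] z yaw 16.47
t 17.55 p [497.6 128.5 133.5] F [-0.1 -0.8 -1.1] M [0.19 0.01 0.32] w 15.4 q6 -1.75 toolx [ 0.002 -0.003 -1.   ] z yaw 12.43
t 17.68 p [497.6 128.5 133.5] F [-1.2  0.2 -0. ] M [0.12 0.08 0.28] w 15.4 q6 -1.7 toolx [ 0.002 -0.003 -1.   ] z yaw 9.41
t 17.8 p [497.6 128.4 133.5] F [ 0.3  0.1 -0.4] M [ 0.14 -0.    0.28] w 15.6 q6 -1.64 toolx [ 0.002 -0.004 -1.   ] z yaw 6.4
```

```bash
cat > s.sh <<'E'
python3 -c "
from h import *
st()"
E
python3 -m inch '[[10,[0.3,0,0],[3,0,0]]]' >/dev/null; sh s.sh; python3 -m inch '[[10,[0.3,0,0],[3,0,0]]]' >/dev/null; sh s.sh;python3 -m inch '[[10,[0.3,0,0],[3,0,0]]]' >/dev/null; sh s.sh
```

```text
t 17.93 p [497.6 128.4 133.5] F [-0.  -0.1 -0.6] M [0.16 0.02 0.34] w 15.3 q6 -1.59 toolx [ 0.002 -0.004 -1.   ] z yaw 3.38
t 18.05 p [497.5 128.4 133.5] F [-0.7  0.4 -1. ] M [0.15 0.09 0.43] w 15.3 q6 -1.54 toolx [ 0.002 -0.005 -1.   ] z yaw 0.4
t 18.18 p [497.5 128.4 133.5] F [-0.2 -0.3 -1.2] M [0.2  0.07 0.56] w 15.5 q6 -1.48 toolx [ 0.003 -0.005 -1.   ] z yaw -2.56
```

```bash
python3 -m inch '[[10,[0.3,0,0],[3,0,0]]]' >/dev/null; sh s.sh; python3 -m inch '[[10,[0,0,0],[0.5,0,0]]]' >/dev/null; sh s.sh; python3 -m inch '[[10,[0,0,0],[0.3,0,0]]]' >/dev/null; sh s.sh
```

```text
t 18.3 p [497.4 128.4 133.5] F [ 0.3 -0.1  0.5] M [0.23 0.11 0.61] w 15.7 q6 -1.43 toolx [ 0.003 -0.006 -1.   ] z yaw -5.49
t 18.43 p [497.4 128.4 133.7] F [ 0.   1.  -0.7] M [0.25 0.09 0.62] w 15.2 q6 -1.42 toolx [ 0.003 -0.006 -1.   ] z yaw -5.86
t 18.55 p [497.3 128.4 133.8] F [-1.  -0.5 -0.5] M [ 0.19 -0.05  0.66] w 15.4 q6 -1.42 toolx [ 0.003 -0.007 -1.   ] z yaw -6.06
```

Torque climbed past 0.4 N m along the seal's slope and is steady at about 0.64 N m, so the nut is snug. Now I'll back off into the play and lift.

```bash
python3 -m inch '[[10,[0,0,0],[-4,0,0]],[10,[0,0,0],[-4,0,0]]]' >/dev/null; sh s.sh; python3 -m inch '[[10,[0,0,0],[-3,0,0]]]' >/dev/null; sh s.sh; python3 -m inch '[[10,[0,0,0],[-2,0,0]]]' >/dev/null; sh s.sh; python3 -m inch '[[10,[-3,0,0],[0,0,0]],[10,[-3,0,0],[0,0,0]]]' >/dev/null; sh s.sh
```

```text
t 18.8 p [497.3 128.6 133.8] F [-0.7  0.1 -1.9] M [ 0.22 -0.07  0.2 ] w 15.2 q6 -1.56 toolx [ 0.003 -0.007 -1.   ] z yaw 2.25
t 18.93 p [497.4 128.7 133.7] F [ 0.2  0.2 -1. ] M [ 0.17 -0.05  0.02] w 15.2 q6 -1.62 toolx [ 0.003 -0.006 -1.   ] z yaw 5.26
t 19.05 p [497.4 128.7 133.7] F [-0.2  0.2 -1.9] M [ 0.21 -0.02  0.04] w 15.2 q6 -1.65 toolx [ 0.003 -0.006 -1.   ] z yaw 7.26
t 19.3 p [497.3 128.7 139.6] F [ 0.1 -0.5 -2.6] M [ 0.11 -0.14 -0.01] w 15.7 q6 -1.65 toolx [ 0.003 -0.005 -1.   ] z yaw 7.15
```

```bash
python3 -m inch '[[10,[-10,0,0],[0,0,0]],[10,[-15,0,0],[0,0,0]],[10,[-15,0,0],[0,0,0]],[10,[-15,0,0],[0,0,0]]]' >/dev/null; sh s.sh; python3 -m inch '[[10,[-15,0,0],[0,0,0]],[10,[-15,0,0],[0,0,0]],[10,[-15,0,0],[0,0,0]],[10,[0,0,0],[0,0,0]]]' >/dev/null; python3 -c "
from h import *
st(); plan([.463,-.096,.242],0,5)"
```

```text
t 19.8 p [496.5 128.8 197. ] F [ 0.4  0.1 -2.9] M [ 0.13 -0.1  -0.02] w 15.3 q6 -1.65 toolx [ 0.001 -0.005 -1.   ] z yaw 7.07
t 20.3 p [496.8 129.1 247. ] F [-0.2 -0.7 -3.7] M [ 0.1  -0.14 -0.01] w 15.3 q6 -1.65 toolx [ 0.006 -0.005 -1.   ] z yaw 7.0
shift [   5.9 -219.3  -61. ] turn [7.   0.32 0.31] n 5 [  1.2 -43.9 -12.2] [1.4  0.06 0.06]
```

```bash
python3 -m inch '[[10,[0,0,0],[7,0.3,0.3]],[10,[0,-45,-6.8],[0,0,0]],[10,[0,-45,-6.8],[0,0,0]],[10,[0,-45,-6.8],[0,0,0]],[10,[0,-45,-6.8],[0,0,0]],[10,[0,-40,-5.8],[0,0,0]],[10,[0,0,0],[0,0,0]]]' >/dev/null; python3 -c "
from h import *
st(); plan([.463,-.097,.19],0,1)"
```

```text
t 21.18 p [460.2 -96.1 244.5] F [ 0.5  1.2 -3.2] M [ 0.15 -0.15 -0.06] w 15.4 q6 -2.01 toolx [-0.002  0.001 -1.   ] z yaw -0.14
shift [54.5 -0.9  2.9] turn [-0.14 -0.14 -0.04] n 1 [54.5 -0.9  2.9] [-0.14 -0.14 -0.04]
```

Mouth height = TCP − 117 mm; the collar top is at 54, so funnel entry is at TCP ≈ 171.

```bash
python3 -m inch '[[10,[30,-1,3],[0,0,0]],[10,[25,0,0],[0,0,0]],[10,[0,0,0],[0,0,0]]]' >/dev/null; python3 -c "
from h import *
st(); plan([.463,-.097,.172],0,1)
im=imaging.camera('side'); cv2.imwrite('pics/side6.png',im[:,:,::-1])
cv2.imwrite('pics/i.png',cv2.resize(im[150:225,215:305,::-1],(600,500),interpolation=2))
"
```

```text
t 21.55 p [462.6 -95.4 188. ] F [ 0.  -0.1 -3.5] M [ 0.09 -0.12 -0.05] w 15.5 q6 -2.01 toolx [-0.003  0.003 -1.   ] z yaw -0.22
shift [16.  -1.7  0.5] turn [-0.22 -0.18 -0.16] n 1 [16.  -1.7  0.5] [-0.22 -0.18 -0.16]
```

View pics/i.png

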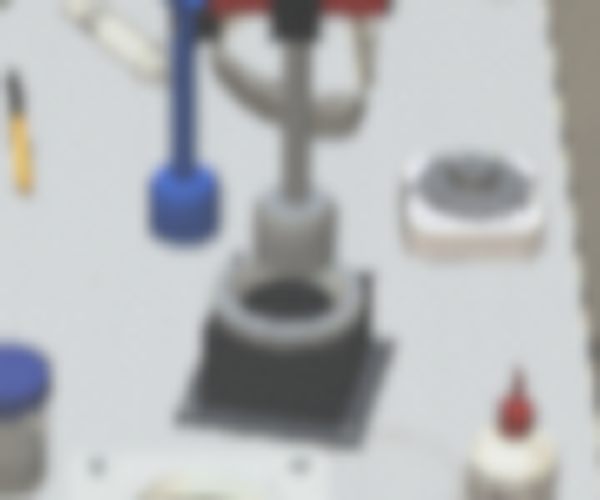

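The socket (col 295) hangs about 2.5 mm to the -x side of the collar centre (289). I'll shift +x and lower gently.

```bash
python3 -m inch '[[10,[8,-1.5,2.5],[0,0,0]],[10,[8,0,0],[0,0,0]],[10,[6,0,0],[0,0,0]]]' >/dev/null; sh s.sh; python3 -m inch '[[10,[6,0,0],[0,0,0]],[10,[6,0,0],[0,0,0]]]' >/dev/null; sh s.sh; python3 -m inch '[[10,[6,0,0],[0,0,0]],[10,[6,0,0],[0,0,0]]]' >/dev/null; sh s.sh
```

```text
t 21.98 p [468.2 -97.2 168.1] F [-0.2 -0.3 -3.4] M [ 0.06 -0.15 -0.  ] w 15.3 q6 -2.01 toolx [ 0.005 -0.001 -1.   ] z yaw -0.14
t 22.23 p [468.2 -96.4 157.4] F [-1.3  1.1 -2.4] M [0.48 0.15 0.09] w 15.5 q6 -2.01 toolx [ 0.005  0.001 -1.   ] z yaw -0.18
t 22.48 p [466.8 -95.6 144.4] F [-1.3  1.2 -1.9] M [0.29 0.14 0.04] w 15.2 q6 -2.01 toolx [ 0.002  0.002 -1.   ] z yaw -0.18
```

```bash
python3 -m inch '[[10,[6,0.7,-1.5],[0,0,0]],[10,[6,0,0],[0,0,0]]]' >/dev/null; sh s.sh; python3 -m inch '[[10,[4,0,0],[0,0,0]],[10,[1.5,0,0],[0,0,0]]]' >/dev/null; sh s.sh; python3 -m inch '[[10,[1.5,0,0],[0,0,0]]]' >/dev/null; sh s.sh
```

```text
t 22.73 p [466.1 -95.5 131.2] F [ 0.4  0.7 -2.8] M [ 0.18 -0.06 -0.02] w 15.8 q6 -2.01 toolx [ 0.004  0.001 -1.   ] z yaw -0.17
t 22.98 p [466.2 -95.7 124.7] F [-0.5  0.2 -3.1] M [ 0.19 -0.03 -0.09] w 15.5 q6 -2.01 toolx [ 0.003  0.001 -1.   ] z yaw -0.18
t 23.1 p [466.6 -95.8 123.5] F [-0.5  2.1 12. ] M [ 0.49  0.24 -0.02] w 15.9 q6 -2.01 toolx [ 0.004  0.001 -1.   ] z yaw -0.2
```

On the floor. Open and withdraw straight up.

```bash
python3 -m inch '[[30,[-0.5,0,0],[0,0,0]],[50,[0,0,0],[0,0,0]],[60,[0,0,0],[0,0,0]],[60,[0,0,0],[0,0,0]]]' 10 >/dev/null; sh s.sh; python3 -m inch '[[60,[-15,0,0],[0,0,0]],[60,[-30,0,0],[0,0,0]],[60,[-40,0,0],[0,0,0]],[60,[-40,0,0],[0,0,0]],[60,[0,0,0],[0,0,0]],[60,[0,0,0],[0,0,0]]]' >/dev/null; python3 - <<'E'
from h import *
st()
im=imaging.camera('side'); cv2.imwrite('pics/side7.png',im[:,:,::-1])
print([(d["pixel"],d["confidence"]) for d in imaging.tip_of("side","key")][:3])
cv2.imwrite('pics/j.png',cv2.resize(im[100:300,180:340,::-1],(480,600),interpolation=2))
E
```

```text
t 23.6 p [468.7 -96.9 125.4] F [-0.3  0.1 -0.2] M [ 0.12 -0.08  0.01] w 47.9 q6 -2.01 toolx [ 0.009 -0.001 -1.   ] z yaw -0.18
t 24.35 p [466.6 -96.5 253. ] F [-0.1  0.2 -0.1] M [ 0.07 -0.18 -0.  ] w 60.2 q6 -2.01 toolx [ 0.007 -0.001 -1.   ] z yaw -0.19
[([258.5, 203.7], 0.71), ([237.0, 183.3], 0.64), ([290.8, 229.4], 0.17)]
```

View pics/j.png

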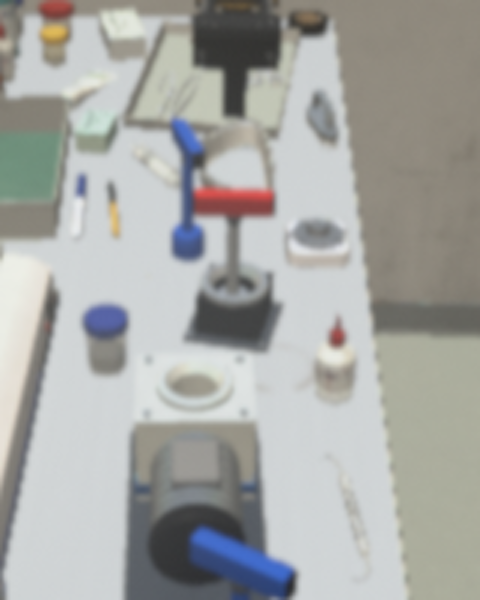

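The key stands upright in its stand (shaft at crop (233,250)). The fingers are clear above it, and the other things are in their places.

```bash
python3 -c "
from h import *
print(robot.hand_in()); st()"
```

```text
the job is handed in; nothing more can be done
None
the job is handed in; nothing more can be done
```

I tightened the nut with the red key, stood the key back in its stand, and handed the job in at about 24.4 s of the 58 s allowed. The hand-in reports no verdict.

- **Fitting the key:** I pressed it on the nut at 4–8 N and turned it until it dropped over the square. The washer's safe range is 5–12 N and its limit is 20 N. My estimate of the nut's angle from the pictures (about +9°) was wrong. The socket engaged at about 36–39°, found by feel.
- **Tightening:** the nut turned at a steady 0.3 N m or so, then the torque rose with angle to about 0.64 N m. I estimate the seal was twisted about 0.12 rad. I couldn't read the nut and seal values directly, so this comes from the torque and angle.
- **Last checks:** the last side picture shows the key upright in the well and the other things in that view where they were. The grip height showed the key down on the floor of the well when I let go, and the force reading was about zero with the gripper open and clear above it.

**One mistake:** on the first grasp I moved down when I meant to lift, and the wrist force reached 82 N (limit 120 N). The key slipped in the fingers but stayed upright in its stand. I set it down, gripped it again and carried on. I don't think the arm or gripper body pressed on anything with over 40 N (that limit fails the run), but I couldn't check it separately.

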